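# Locate a specimen case in the sliding-jaw fence

### The job

Push the large glass-topped specimen case along the bench, away from the robot, until its long side lies flat against the back stop of the metal fence, between the fence's fixed end stop and its sliding jaw. Then push the jaw along the fence until the case is held snugly between jaw and end stop, and come away. Do it all by pushing with the fingers: the case must not be lifted or tipped, and leave the other things on the bench alone.

Things in the scene. Friction and masses are not known exactly. Their poses are not given: they have to be found in the camera images.
- fence: dark steel locating fence fixed to the bench, 30 mm high. Origin: at bench level on the front face of its back stop. x points away from the robot side, square to the back stop; y runs along the back stop to the left; z up. The back stop is a straight bar, 16 mm thick (x 0 to +16 mm), from y -200 to +105 mm. Below, 'fence frame' means these axes.
- end_face (a point): middle of the inner face of the fence's fixed end stop, 15 mm up; axes as the fence. The end stop is a 16 mm thick bar at the left end of the back stop, sticking out towards the robot side: x -60 to 0 mm in the fence frame, this face at y = +90 mm. The sliding jaw faces it from the right.
- jaw (a joint): travel of the sliding jaw along the fence's +y, towards the end stop, in m: 0 at the far right, at most 0.115. It starts between 0 and 0.025; with the case snug in the fence it reads 0.100. It needs about 2 N to slide and stays where it is left.
- jaw_face (a point): middle of the inner face of the sliding jaw, 15.5 mm up; axes as the fence. The jaw is a bar 16 mm thick in y, x -60 to -2 mm in the fence frame, up to 30 mm high. To slide it, push on its outer face, 16 mm from this point along -y. This face is at fence y = -130 mm + joint value. A saddle with a knob on top of the back stop is 43 mm high.
- case: the large specimen case: wood frame, glass top, 70 mm (its x) x 120 mm (its y, the long side) x 28 mm high, 0.2 to 0.45 kg, loose, lying flat on the robot's side of the fence, turned at most 0.25 rad from it. Origin: centre of its underside. Against the back stop its origin is at fence x = -35 mm; against the end stop too, at fence y = +30 mm.
- small_case: small wood-framed glass-topped specimen case, 75 x 50 x 22 mm, a bystander that looks like the large one but is smaller. Origin: centre of its underside.
- vial: upright capped glass specimen vial, 30 mm across, 50 mm high, a bystander. Origin: centre of its underside.
- dropper: upright small bottle, 36 mm across, 60 mm high, a bystander. Origin: centre of its underside.
- dish: round covered clear dish, 92 mm across, 16 mm high, a bystander behind the fence. Origin: centre of its underside.
- forceps: steel forceps lying flat, about 120 mm long, 22 mm wide, 5 mm high, a bystander behind the fence. Origin: centre of its underside.
- labels_box: small cardboard box, 55 x 85 x 30 mm, a bystander to the left. Origin: centre of its underside.
Mind the look-alikes: they are no part of the job. What is shaped like the case but pink is not meant.

How it is judged (in metres and radians):
On the way, in this order (a step that is already met when the one before it is completed fails the run):
1. the case's long side lies against the back stop, between jaw and end stop (x of case in the frame of fence between -0.0385 and -0.032 m and angle between the y axis of case and the y axis of fence, either way round below 0.05 rad and y of case in the frame of fence between -0.075 and 0.034 m), for 0.2 s.
2. the jaw is pushed up to the case, which sits against the end stop (value of joint jaw above 0.097 m and x of case in the frame of fence between -0.0385 and -0.032 m and angle between the y axis of case and the y axis of fence, either way round below 0.05 rad and y of case in the frame of fence between 0.0265 and 0.034 m), for 0.2 s.
At the end, for the whole second after the job is handed in: The case lies flat on the bench at rest, its long side against the back stop (within 3.5 mm and 0.05 rad), its end within 3.5 mm of the end stop, and the jaw pushed up to it (joint above 0.097 of 0.100) (all of step 2 and height (world z) of case below 0.004 m and angle between case's own z axis and vertical below 0.05 rad and linear speed of case below 0.01 m/s); the robot touches nothing.
It fails at once if the case is lifted or tipped (height (world z) of case above 0.008 m or angle between case's own z axis and vertical above 0.15 rad).
It fails at once if another thing on the bench is pushed away or knocked over (distance of any of small_case, vial, dropper, dish, forceps, labels_box from where it was at the start of the episode above 0.015 m or angle between any of small_case, vial, dropper, dish, forceps, labels_box's own z axis and vertical above 0.3 rad).
It also fails if it takes over 51 s, if anything falls off the work surface, if the arm or the gripper's body presses on something with over 40 N, if the wrist force passes 120 N, or if a joint passes its speed limit or range.

### The arm

A 7-joint arm with a two-finger parallel gripper is mounted at the origin on the work surface. World frame = base frame: x ahead of the robot, y to its left, z up, the work surface at z = 0. Lengths are in mm, angles in rad, forces in N, time in s.
With the tool pointing down it reaches from about 350 to 900 mm from the base axis. Payload 8.1 kg.
Tool frame: the origin (TCP) lies at the very end of the fingers, on their centre line; the grasp point (between the pads) lies behind it (manip.pinch_z is the x of the grasp point in the tool frame, in mm); x points along the fingers, z is the direction in which the jaws open and shut, and the axes are right-handed (so a half turn about x gives the same grasp; the last joint's range is limited). The gripper opens to 92 mm and grips with 3 to 60 N. Pads are 19 mm wide; open, the fingers measure 130 mm over their backs; the gripper's body (75 mm by 190 mm) begins 47 mm behind the grasp point.
Start: joints at [-1.308, 0.434, 0.025, 1.573, -0.012, 1.134, -0.075], TCP at [223.589, 583.654, 187.042] pointing down, gripper open.
Joint ranges: [-2.62, 2.62], [-0.44, 2.09], [-1.27, 1.32], [0.08, 2.57], [-1.32, 4.46], [0.12, 2], [-2.74, 2.74]. Speed limits (rad/s): [2.22, 2.22, 3.01, 3.01, 3.14, 3.14, 3.14].

### API

Orientations are given as a rotation vector (axis times angle).
In Python, from cell import state, vision, workorder, manip gives the robot as it stands.
- The arm moves only by the shell command python3 -m crank 'ROWS' [FORCE]. ROWS is JSON, one flat list of numbers, 7 for each row, row after row: the opening, from -1 (shut) to 1 (fully open), then the shift along the world's x, y, z normalised to -1 to 1, where 1 is 0.02 m, then the turn, a rotation vector about the world's x, y, z normalised to -1 to 1, where 1 is 0.1 rad. In form: [hand, tx, ty, tz, wx, wy, wz, hand, tx, ty, tz, wx, wy, wz, ...]. A call has 1 to 20 rows; each row shifts and turns the commanded pose from where the row before left it; what a row does not reach is not made up. A row lasts 1/12 s, in which the tool goes at most 41.7 mm and 7.16 degrees, less where a joint would pass 70% of its speed; a pose out of reach is approached as far as the arm can. A call with a number of a shift or a turn outside -1 to 1 is refused whole. A call with a gripper value outside its range is refused whole. The fingers move at their own pace and stop on an object; FORCE is the grip in N (left out, the last holds). Time passes only in rows, so rows that do not move let the fingers close. It gives the time, the measured TCP pose, the force and the opening at its end, in the units of the state.
- state(): the state, without advancing time (a new reading comes with each control period).
- vision.camera(name): name is "scene" or "top" or "wrist"; returns a dict with "frame" (480x640x3 uint8, red, green, blue), "depth" (480x640 float32, mm along the optical axis (not along the pixel's ray), 0 where there is no reading), "mtx" (3x3 intrinsics, pixels), "R" (3x3) and "t" (3): a world point X has camera coordinates R X + t. Camera axes: x right, y down, z forward; pixel columns grow to the right and rows downward; lengths in mm; the calibration is good to about 2 mm. A picture is of the moment at which its call begins.
- workorder.finish_job(): hands the job in, once; it reports no verdict.
The state is a dict: "time": time; "joint_pos": joint angles; "qd": joint speeds; "tau": joint torques, N m; "tcp_pos": TCP position; "eef_rot": TCP orientation; "wrist_force": force on the tool from outside, world axes, zero at the start; "wrist_torque": the same for the moment, N m; "gripper_width": finger opening in mm.
Only numpy, scipy, OpenCV 4.12 (cv2) and the standard library are available. Lean on these libraries where they do the work, as an engineer would, in place of code of your own. Each camera call takes 0.05 s, during which the arm holds its last target.

## Working session

There is one attempt and no reset: what is moved stays moved. The work goes in short steps, Python scripts to look and compute and a shell command to move; the robot and the scene stay as the last step left them, time stands still between calls to the robot, and variables do not carry over. Pictures are saved under pics/ and viewed, and the job is handed in when it is done.

```bash
mkdir -p pics; ls; python3 - <<'E'
from cell import state, vision, workorder, manip
import cv2
s=state();print(s, manip.pinch_z)
for n in("scene","top","wrist"):
    c=vision.camera(n);cv2.imwrite(f"pics/{n}0.png",c["frame"][:,:,::-1]);print(n,c["mtx"].tolist(),c["R"].round(4).tolist(),c["t"])
E
```

```text
pics
{'time': 0.0, 'joint_pos': array([-1.30760447,  0.43523691,  0.02495377,  1.57409108, -0.01155866,
        1.13396942, -0.07511318]), 'qd': array([ 1.07901319e-03, -2.36312551e-03,  7.65046201e-04,  4.17416061e-05,
        8.60294360e-04,  1.31168889e-04,  5.30095416e-04]), 'tau': array([-1.03763716e-03, -6.67860174e+01,  9.84035097e-01, -3.14463723e+01,
       -6.06264593e-02,  4.28719819e-02,  1.78878272e-04]), 'tcp_pos': array([223.41653851, 583.10318561, 186.23846918]), 'eef_rot': array([-0.93662952,  1.36156336,  0.93494445]), 'wrist_force': array([0.78922204, 0.05196461, 0.20207924]), 'wrist_torque': array([ 0.0359171 , -0.0148237 ,  0.08010525]), 'gripper_width': 91.99175545943969} -18.8
scene [[596.589604315709, 0.0, 310.9149634308893], [0.0, 596.589604315709, 238.60709107936248], [0.0, 0.0, 1.0]] [[0.8276, 0.5613, 0.0004], [0.4232, -0.6235, -0.6574], [-0.3688, 0.5442, -0.7535]] [-481.59458166 -144.17598451 1293.77321898]
top [[448.81089555663175, 0.0, 319.2967037609615], [0.0, 448.81089555663175, 237.96048166484374], [0.0, 0.0, 1.0]] [[0.017, -0.9998, 0.0106], [-0.9831, -0.0186, -0.1823], [0.1825, -0.0073, -0.9832]] [ 70.43744931 529.98617905 984.28379178]
wrist [[351.6633421754605, 0.0, 318.41040113224824], [0.0, 351.6633421754605, 236.10743143456125], [0.0, 0.0, 1.0]] [[0.3582, 0.9337, -0.0025], [0.8999, -0.3445, 0.2675], [0.2489, -0.0981, -0.9635]] [-624.69866153  -34.58342388  391.87597191]
```

View pics/scene0.png

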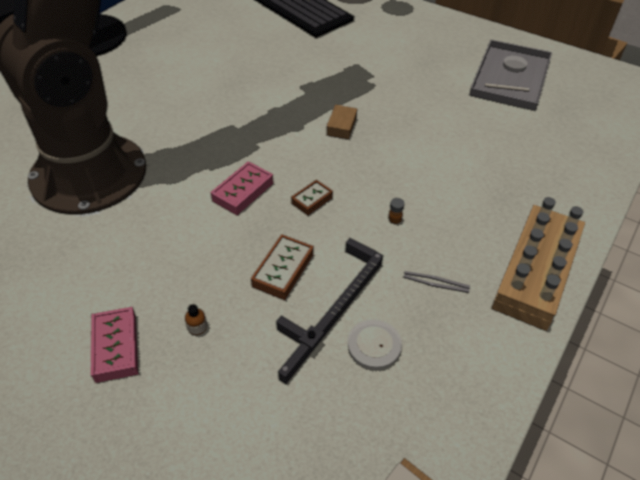

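View pics/top0.png

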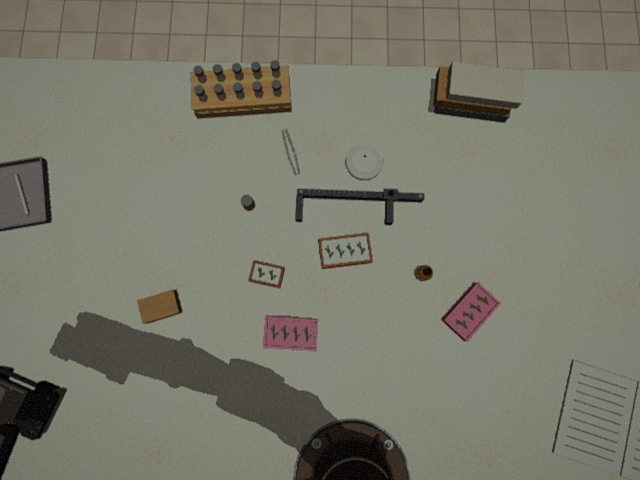

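View pics/wrist0.png

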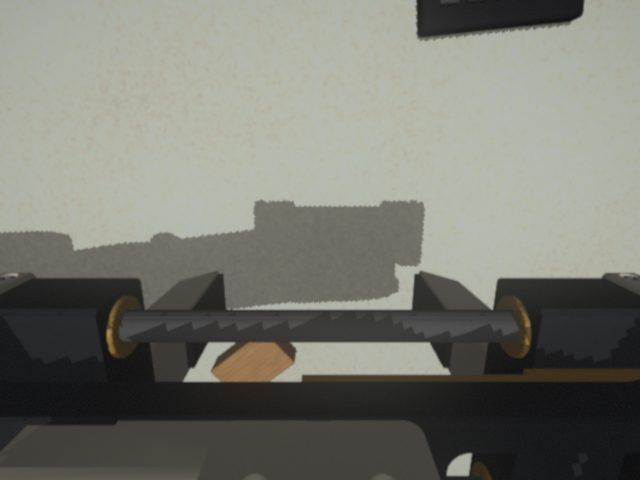

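The top view shows the fence (back stop along row ~192, end stop at col ~299, jaw at col ~389). The case is at (345,250), the small case at (266,273), the dropper at (424,272) and the vial at (247,202). I'll enlarge it next.

```bash
python3 - <<'E'
import cv2
im=cv2.imread("pics/top0.png")
cv2.imwrite("pics/topc.png",cv2.resize(im[170:300,235:435],None,fx=4,fy=4,interpolation=cv2.INTER_CUBIC))
im=cv2.imread("pics/scene0.png")
cv2.imwrite("pics/scenec.png",cv2.resize(im[160:390,180:420],None,fx=2.6,fy=2.6,interpolation=cv2.INTER_CUBIC))
E
```

```text
(no output)
```

View pics/topc.png

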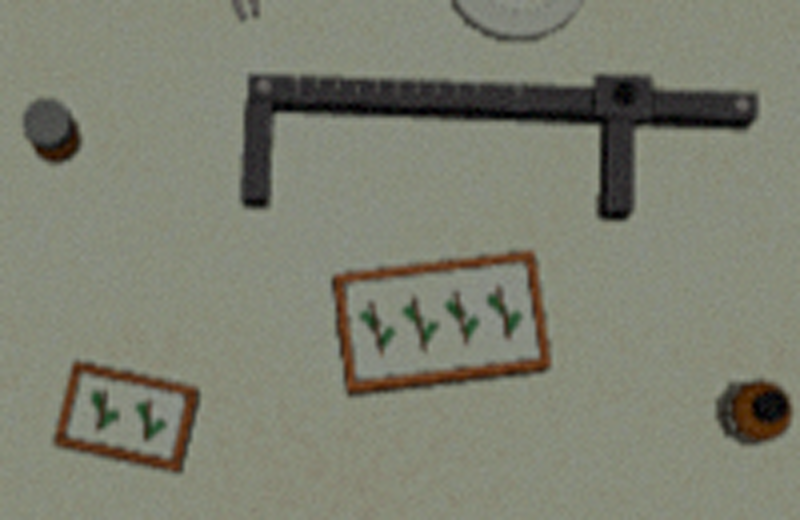

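View pics/scenec.png

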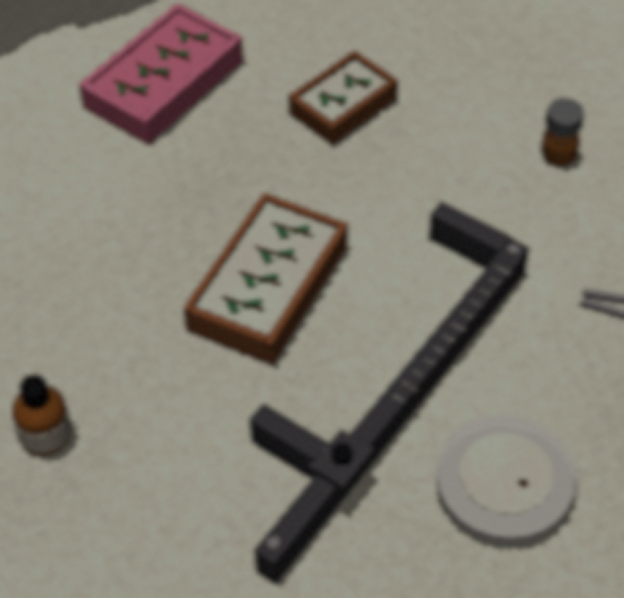

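```bash
cat > h.py <<'E'
import numpy as np
from cell import state, vision
def load(n):
    c=vision.camera(n);return c
def plane(c,u,v,z):
    d=c["R"].T@np.linalg.inv(c["mtx"])@np.array([u,v,1.]);o=-c["R"].T@c["t"]
    return o+d*(z-o[2])/d[2]
def proj(c,X):
    p=c["mtx"]@(c["R"]@np.asarray(X,float)+c["t"]);return p[:2]/p[2]
def tri(c1,p1,c2,p2):
    A=[];b=[]
    for c,p in((c1,p1),(c2,p2)):
        P=c["mtx"]@np.c_[c["R"],c["t"]]
        for i in(0,1):
            r=P[i]-p[i]*P[2];A.append(r[:3]/np.linalg.norm(r[:3]));b.append(-r[3]/np.linalg.norm(r[:3]))
    return np.linalg.lstsq(np.array(A),np.array(b),rcond=None)[0]
E
python3 - <<'E'
from h import *
t=load("top");s=load("scene")
T=lambda u,v:(235+(u+.5)/4-.5,170+(v+.5)/4-.5)
S=lambda u,v:(180+(u+.5)/2.6-.5,160+(v+.5)/2.6-.5)
print("cam",-t["R"].T@t["t"],-s["R"].T@s["t"])
P={"backL":((249,75),30),"backR":((756,93),30),"frontR":((753,120),30),"esOutTip":((242,200),30),"esInTip":((270,200),30),
"jawInTip":((599,210),30),"jawOutTip":((632,210),30),"innercorner":((273,104),30),
"cFL":((334,275),28),"cFR":((532,253),28),"cBR":((548,362),28),"cBL":((350,386),28)}
for k,(p,z) in P.items(): print(k,plane(t,*T(*p),z).round(1))
sc={"cFL":(347,225),"cFR":(274,345),"cBR":(187,312),"cBL":(266,196),"esOutTip":(440,205),"backL":(526,247)}
for k,p in sc.items(): print(k,"tri",tri(t,T(*P[k][0]),s,S(*p)).round(1))
# other things
for k,p,z in(("small TL",(77,364),22),("TR",(198,390),22),("BR",(180,468),22),("BL",(57,440),22),("vialtop",(48,122),50),("dropper top",(772,405),60),("dish",(518,0),16)):
    print(k,plane(t,*T(*p),z).round(1))
E
```

```text
cam [ 340.19696435   87.52804969 1063.61000042] [ 936.67666269 -523.68264504  880.31955256]
backL [651.5 135.4  30. ]
backR [ 646.5 -168.    30. ]
frontR [ 629.7 -165.7   30. ]
esOutTip [574.9 137.6  30. ]
esInTip [575.3 121.1  30. ]
jawInTip [573.  -73.2  30. ]
jawOutTip [573.4 -92.7  30. ]
innercorner [633.9 120.7  30. ]
cFL [531.4  82.5  28. ]
cFR [546.7 -33.8  28. ]
cBR [482.2 -42.9  28. ]
cBL [466.1  72.1  28. ]
cFL tri [531.9  82.2  23.4]
cFR tri [548.7 -34.   21.1]
cBR tri [483.  -44.1  20.8]
cBL tri [466.5  71.9  23.2]
esOutTip tri [576.6 137.8  21.5]
backL tri [651.3 134.7  27.3]
small TL [476.8 231.6  22. ]
TR [462.9 160.5  22. ]
BR [417.4 169.5  22. ]
BL [432.3 241.2  22. ]
vialtop [614.7 250.7  50. ]
dropper top [ 455.8 -164.9   60. ]
dish [706.7 -27.   16. ]
```

```bash
python3 - <<'E'
from h import *
from scipy.spatial.transform import Rotation as R
s=state();M=R.from_rotvec(s["eef_rot"]).as_matrix();print(M.round(3))
th=-0.0165
for sg in(1,-1):
    z=sg*np.array([-np.sin(th),np.cos(th),0]);x=np.array([0,0,-1.]);y=np.cross(z,x)
    G=np.c_[x,y,z];print(sg,R.from_matrix(G@M.T).as_rotvec().round(4))
E
```

```text
[[-0.    -0.934  0.358]
 [-0.001  0.358  0.934]
 [-1.    -0.    -0.001]]
1 [ 0.0007 -0.      0.3494]
-1 [-1.0000e-04 -1.0000e-03 -2.7922e+00]
```

```bash
python3 -m crank '[0.3,0.36,-0.94,0,0,0,0.175, 0.3,0.36,-0.94,0,0,0,0.175, 0.3,0.36,-0.94,0,0,0,0.175, 0.3,0.36,-0.94,0,0,0,0.175, 0.3,0.36,-0.94,0,0,0,0.175, 0.3,0.36,-0.94,0,0,0,0.175, 0.3,0.36,-0.94,0,0,0,0.175, 0.3,0.36,-0.94,0,0,0,0.175, 0.3,0.36,-0.94,0,0,0,0.175, 0.3,0.36,-0.94,0,0,0,0.175, 0.3,0.36,-0.94,0,0,0,0.175, 0.3,0.36,-0.94,0,0,0,0.175, 0.3,0.36,-0.94,0,0,0,0.175, 0.3,0.36,-0.94,0,0,0,0.175, 0.3,0.36,-0.94,0,0,0,0.175, 0.3,0.36,-0.94,0,0,0,0.175, 0.3,0.36,-0.94,0,0,0,0.175, 0.3,0.36,-0.94,0,0,0,0.175, 0.3,0.36,-0.94,0,0,0,0.175, 0.3,0.36,-0.94,0,0,0,0.175]' && python3 -m crank '[0.3,0.36,-0.94,0,0,0,0, 0.3,0.36,-0.94,0,0,0,0, 0.3,0.36,-0.94,0,0,0,0, 0.3,0.36,-0.94,0,0,0,0, 0.3,0.36,-0.94,0,0,0,0, 0.3,0.36,-0.94,0,0,0,0, 0.3,0.36,-0.94,0,0,0,0, 0.3,0.36,-0.94,0,0,0,0, 0.3,0.36,-0.94,0,0,0,0, 0.3,0.36,-0.94,0,0,0,0, 0.3,0,0,0,0,0,0, 0.3,0,0,0,0,0,0, 0.3,0,0,0,0,0,0]'
python3 - <<'E'
from h import *
import cv2
from scipy.spatial.transform import Rotation as R
s=state();print(s["tcp_pos"],s["gripper_width"],R.from_rotvec(s["eef_rot"]).as_matrix().round(4).tolist(),s["joint_pos"].round(2))
for n in("wrist","top"):
    c=vision.camera(n);cv2.imwrite(f"pics/{n}1.png",c["frame"][:,:,::-1])
E
```

```text
time: 1.92
tcp_pos: [367.8, 206.7, 187.1]
eef_rot: [-1.198, 1.216, 1.198]
wrist_force: [0.6, 0.4, 0.5]
gripper_width: 59.4
time: 3.0
tcp_pos: [439.3, 20.3, 187.0]
eef_rot: [-1.197, 1.217, 1.198]
wrist_force: [-0.7, 0.3, 0.2]
gripper_width: 59.2
[439.3124501   20.27381425 186.9734836 ] 59.24316137288719 [[-0.0003, -0.9999, 0.0157], [0.0004, 0.0157, 0.9999], [-1.0, 0.0003, 0.0004]] [-0.47  0.12  0.35  2.02 -0.05  1.01  1.45]
```

View pics/wrist1.png

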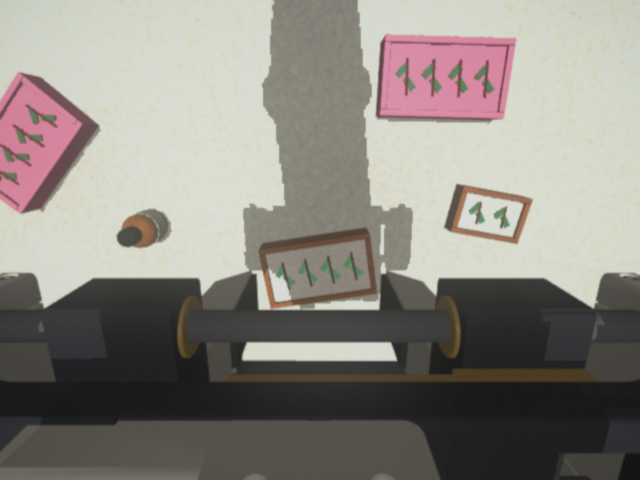

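View pics/top1.png

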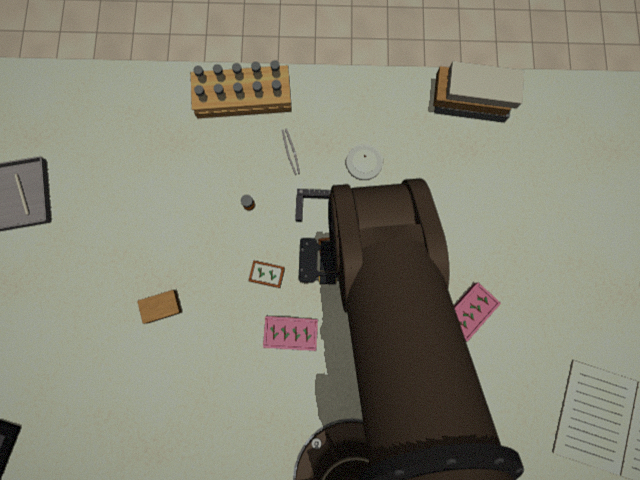

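The wrist view looks back from the fence side. The case spans (262,245), (368,231), (376,293) and (271,306), with the fingers behind it. I'll cross-check the case position from this view.

```bash
python3 - <<'E'
from h import *
c=load("wrist")
im=c["frame"][:,:,::-1]
import cv2
cv2.imwrite("pics/w1c.png",cv2.resize(im[180:320,230:420],None,fx=4,fy=4,interpolation=cv2.INTER_CUBIC))
for p in((262,245),(368,231),(376,293),(271,306)):print(plane(c,*p,28).round(1))
print(proj(c,state()["tcp_pos"]), -c["R"].T@c["t"])
d=c["depth"];print(d[265:270,300:305].mean(), (c["R"]@[506,20,28]+c["t"]))
E
```

```text
[476.4 -39.6  28. ]
[462.6  72.8  28. ]
[533.6  83.2  28. ]
[547.7 -33.7  28. ]
[317.69538867 261.69370656] [368.37109891  22.25974581 385.94877201]
382.14594 [4.54560906e-02 3.71638962e+01 3.81697507e+02]
```

View pics/w1c.png

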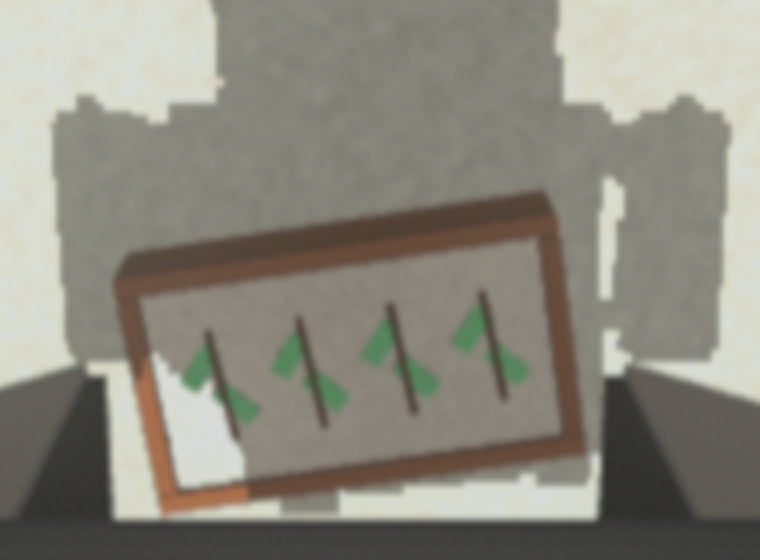

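```bash
python3 -m crank '[0.3,0,0,-0.98,0,0,0, 0.3,0,0,-0.98,0,0,0, 0.3,0,0,-0.98,0,0,0, 0.3,0,0,-0.98,0,0,0, 0.3,0,0,-0.98,0,0,0, 0.3,0,0,-0.98,0,0,0, 0.3,0,0,-0.98,0,0,0, 0.3,0,0,-0.98,0,0,0, 0.3,0,0,-0.98,0,0,0, 0.3,0,0,0,0,0,0, 0.3,0,0,0,0,0,0]'
python3 - <<'E'
from h import *
import cv2
s=state();print(s["tcp_pos"],s["wrist_force"])
for n in("wrist","scene"):
    c=vision.camera(n);cv2.imwrite(f"pics/{n}2.png",c["frame"][:,:,::-1])
E
```

```text
time: 4.07
tcp_pos: [438.7, 20.0, 10.3]
eef_rot: [-1.197, 1.218, 1.2]
wrist_force: [0.6, -0.5, -0.4]
gripper_width: 59.5
[438.7260044   19.98727538  10.29644978] [ 0.56451183 -0.52509593 -0.40478216]
```

View pics/scene2.png

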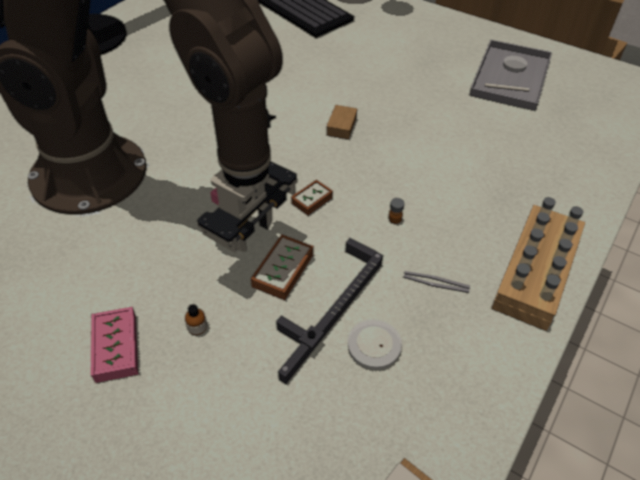

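View pics/wrist2.png

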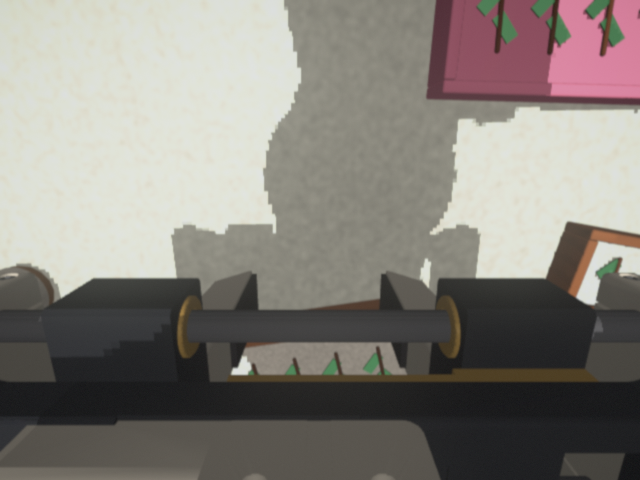

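```bash
python3 -m crank '[0.3,0.3,-0.005,0,0,0,0, 0.3,0.3,-0.005,0,0,0,0, 0.3,0.3,-0.005,0,0,0,0, 0.3,0.3,-0.005,0,0,0,0, 0.3,0.3,-0.005,0,0,0,0, 0.3,0.3,-0.005,0,0,0,0, 0.3,0.3,-0.005,0,0,0,0, 0.3,0.3,-0.005,0,0,0,0, 0.3,0.3,-0.005,0,0,0,0, 0.3,0.3,-0.005,0,0,0,0, 0.3,0.3,-0.005,0,0,0,0, 0.3,0.3,-0.005,0,0,0,0, 0.3,0.3,-0.005,0,0,0,0, 0.3,0.3,-0.005,0,0,0,0, 0.3,0,0,0,0,0,0]'
python3 - <<'E'
from h import *
import cv2
s=state();print(s["tcp_pos"],s["wrist_force"])
c=vision.camera("scene");cv2.imwrite("pics/scene3.png",cv2.resize(c["frame"][150:390,180:420,::-1],None,fx=2.5,fy=2.5,interpolation=cv2.INTER_CUBIC))
E
```

```text
time: 5.42
tcp_pos: [525.2, 18.3, 10.8]
eef_rot: [-1.198, 1.216, 1.197]
wrist_force: [0.6, 0.3, -1.0]
gripper_width: 59.8
[525.17561178  18.25758909  10.75494772] [ 0.57213509  0.27759975 -1.03434658]
```

View pics/scene3.png

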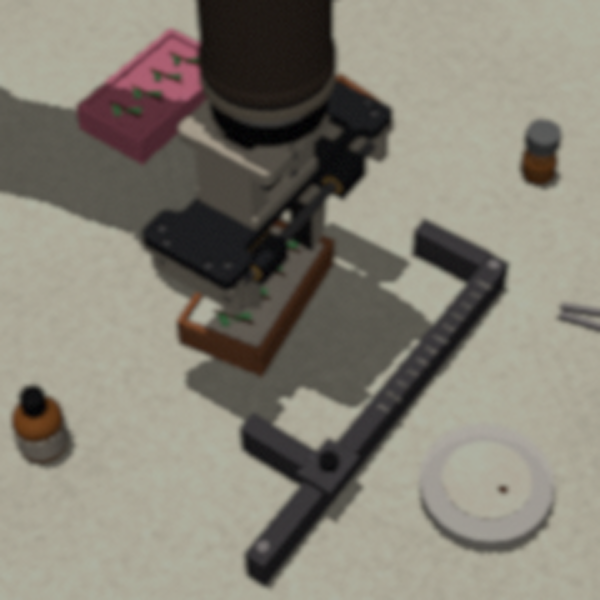

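```bash
python3 - <<'E'
from h import *
c=load("scene")
for p in((262,362),(331,240),(180,322)):
    print(plane(c,180+p[0]/2.5-.3,150+p[1]/2.5-.3,28).round(1))
import cv2
w=load("wrist");cv2.imwrite("pics/w3.png",w["frame"][:,:,::-1])
E
```

```text
[554.2 -41.7  28. ]
[531.3  78.5  28. ]
[485.  -46.2  28. ]
```

View pics/w3.png

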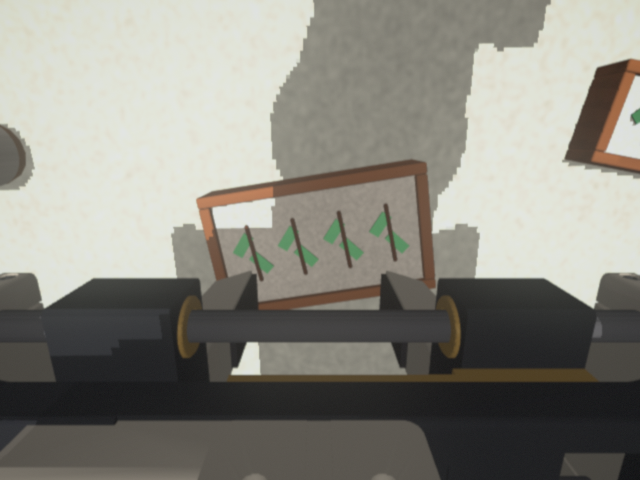

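The case has hardly moved, but the TCP reads past its near face. I'll find the fingertips directly in the images before going on.

```bash
python3 - <<'E'
from h import *
import cv2
s=state();tc=s["tcp_pos"];print(tc)
c=load("scene")
im=c["frame"][:,:,::-1].copy()
for X in(tc,tc+[0,30,0],tc-[0,30,0]):
    p=proj(c,X);print(p);
    cv2.drawMarker(im,tuple(int(v) for v in p.round()),(0,255,0),cv2.MARKER_CROSS,5,1)
cv2.imwrite("pics/s3c.png",cv2.resize(im[200:320,230:350],None,fx=5,fy=5,interpolation=cv2.INTER_CUBIC))
# depth->world points in scene crop
d=c["depth"];K=np.linalg.inv(c["mtx"])
v,u=np.mgrid[200:330,230:400];z=d[v,u]
P=np.stack([u*z,v*z,z],-1)@K.T
W=(P-c["t"])@c["R"]
m=z>0
for (uu,vv) in((285,297),(280,290),(290,280),(300,270),(310,255),(320,300),(305,240)):
    print(uu,vv,W[vv-200,uu-230].round(1))
E
```

```text
[523.23103589  18.20283524  10.52376939]
[290.17006589 270.5167172 ]
[299.44962427 260.0801899 ]
[280.61160807 281.26691694]
285 297 [548.2 -33.    5.7]
280 290 [542.7 -39.2  29.6]
290 280 [542.   -8.1  24.3]
300 270 [540.7  25.   17.4]
310 255 [533.8  67.9  13. ]
320 300 [ 6.017e+02 -1.000e-01  4.000e-01]
305 240 [533.9  51.8  71.4]
```

View pics/s3c.png

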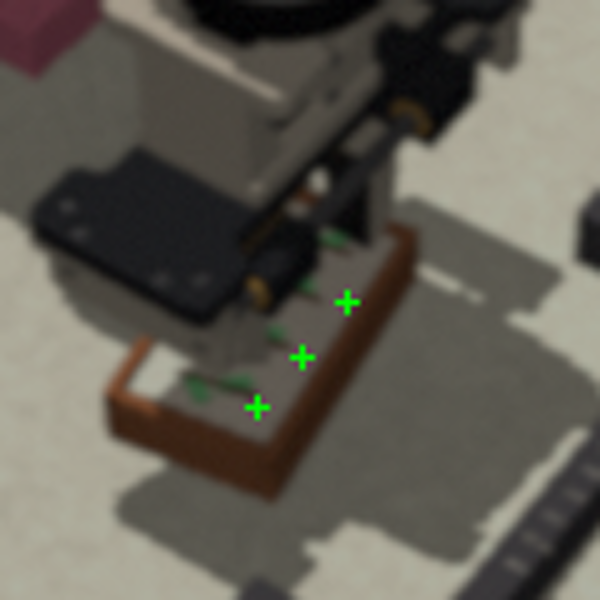

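```bash
python3 - <<'E'
from h import *
import cv2
s=state();tc=s["tcp_pos"];print(s["wrist_force"],s["gripper_width"])
w=load("wrist");c=load("scene")
for dz in(0,10,18.8,25,30):
    print(dz,[proj(w,tc+[dx,-30,dz]).round(1).tolist() for dx in(-9.5,9.5)],[proj(c,tc+[9.5,y,dz]).round(1).tolist() for y in(49,30,-30,-49)])
cv2.imwrite("pics/w4.png",cv2.resize(w["frame"][240:390,190:450,::-1],None,fx=3,fy=3,interpolation=cv2.INTER_CUBIC))
for r in(285,300,320,340,360,374): print(r,[round(float(x)) for x in w["depth"][r,[215,230,240,250,255]]])
E
```

```text
[-0.24009643  0.21148783  0.62022081] 59.809107781767295
0 [[266.8, 247.2], [268.6, 277.1]] [[309.3, 255.8], [303.6, 262.3], [284.8, 283.6], [278.6, 290.6]]
10 [[264.3, 252.4], [266.2, 283.6]] [[309.3, 252.4], [303.5, 258.9], [284.6, 280.2], [278.4, 287.3]]
18.8 [[261.9, 257.5], [263.9, 289.9]] [[309.3, 249.3], [303.5, 255.9], [284.5, 277.3], [278.2, 284.3]]
25 [[260.0, 261.3], [262.2, 294.7]] [[309.3, 247.2], [303.5, 253.7], [284.3, 275.2], [278.0, 282.2]]
30 [[258.4, 264.6], [260.7, 298.7]] [[309.3, 245.5], [303.4, 252.0], [284.2, 273.4], [277.9, 280.5]]
285 [152, 152, 152, 156, 165]
300 [138, 139, 142, 153, 165]
320 [83, 84, 84, 84, 84]
340 [85, 85, 85, 85, 84]
360 [108, 128, 133, 238, 241]
374 [110, 128, 242, 242, 242]
```

View pics/w4.png

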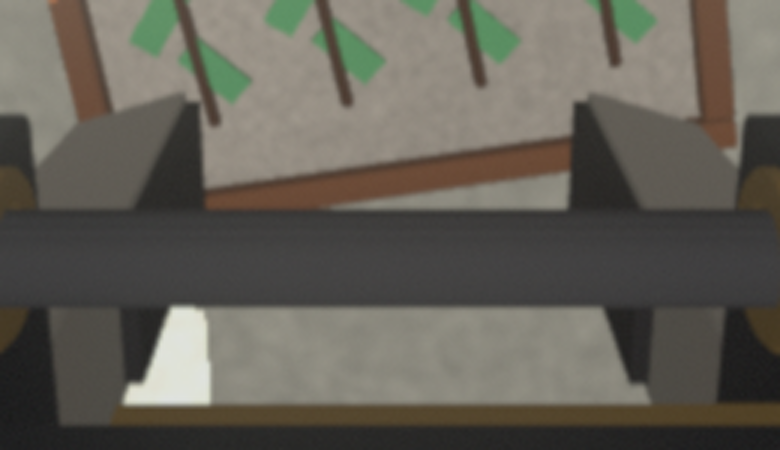

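```bash
python3 - <<'E'
from h import *
w=load("wrist");K=np.linalg.inv(w["mtx"]);print(state()["tcp_pos"])
for r in(268,270,272,274,276,280,285,290,300):
  for u in(225,240,248,251,254,257):
    z=w["depth"][r,u];X=w["R"].T@(z*(K@[u,r,1])-w["t"]);print(r,u,X.round(0),end=" ")
  print()
E
```

```text
[523.24733984  18.28648731  10.63743544]
268 225 [521. -33.  26.] 268 240 [521. -25.  25.] 268 248 [521. -21.  25.] 268 251 [521. -19.  25.] 268 254 [521. -17.  26.] 268 257 [520. -15.  27.] 
270 225 [522. -33.  26.] 270 240 [522. -25.  25.] 270 248 [523. -21.  24.] 270 251 [522. -19.  25.] 270 254 [522. -17.  25.] 270 257 [522. -15.  27.] 
272 225 [522. -33.  28.] 272 240 [523. -25.  26.] 272 248 [513. -15.  53.] 272 251 [513. -13.  53.] 272 254 [524. -17.  25.] 272 257 [523. -15.  27.] 
274 225 [524. -33.  27.] 274 240 [513. -18.  55.] 274 248 [513. -14.  56.] 274 251 [514. -13.  54.] 274 254 [514. -12.  52.] 274 257 [525. -16.  26.] 
276 225 [524. -33.  30.] 276 240 [513. -17.  59.] 276 248 [513. -13.  59.] 276 251 [514. -13.  54.] 276 254 [515. -12.  54.] 276 257 [526. -16.  26.] 
280 225 [512. -23.  63.] 280 240 [513. -16.  63.] 280 248 [514. -13.  60.] 280 251 [514. -12.  60.] 280 254 [515. -11.  58.] 280 257 [528. -16.  26.] 
285 225 [512. -21.  69.] 285 240 [513. -15.  68.] 285 248 [514. -12.  65.] 285 251 [514. -11.  65.] 285 254 [517. -11.  58.] 285 257 [531. -16.  26.] 
290 225 [512. -20.  74.] 290 240 [513. -14.  74.] 290 248 [514. -11.  71.] 290 251 [516. -11.  67.] 290 254 [520. -11.  59.] 290 257 [523. -11.  51.] 
300 225 [513. -18.  83.] 300 240 [514. -13.  80.] 300 248 [517. -11.  74.] 300 251 [520. -11.  68.] 300 254 [524. -11.  61.] 300 257 [527. -11.  53.]
```

Wrist depth puts the visible fingertips at z≈52, about 41 mm above the reported TCP, so they passed over the case without touching it. I'll back off behind the case, then lower in stages while checking tip height and force.

```bash
python3 -m crank '[0.3,-0.85,0.02,0,0,0,0, 0.3,-0.85,0.02,0,0,0,0, 0.3,-0.85,0.02,0,0,0,0, 0.3,-0.85,0.02,0,0,0,0, 0.3,-0.85,0.02,0,0,0,0, 0.3,0,0,0,0,0,0, 0.3,0,0,-0.3,0,0,0, 0.3,0,0,-0.2,0,0,0, 0.3,0,0,0,0,0,0, 0.3,0,0,0,0,0,0]'
cat > tip.py <<'E'
from h import *
import cv2,sys
w=load("wrist");K=np.linalg.inv(w["mtx"]);s=state();print(s["tcp_pos"],s["wrist_force"],s["gripper_width"])
for r in(260,268,272,276,290,300):
  for u in(225,240,250,257,262):
    z=w["depth"][r,u];X=w["R"].T@(z*(K@[u,r,1])-w["t"]);print(r,u,X.round(0),end=" ")
  print()
cv2.imwrite(f"pics/{sys.argv[1]}.png",w["frame"][:,:,::-1])
c=load("scene");cv2.imwrite(f"pics/{sys.argv[1]}s.png",cv2.resize(c["frame"][150:390,180:420,::-1],None,fx=2.5,fy=2.5,interpolation=cv2.INTER_CUBIC))
E
python3 tip.py t5
```

```text
time: 6.6
tcp_pos: [439.1, 20.1, 0.2]
eef_rot: [-1.197, 1.217, 1.197]
wrist_force: [-0.3, 0.3, -0.7]
gripper_width: 59.9
[4.39086601e+02 2.01342756e+01 3.87000850e-01] [ 0.12131073 -0.24222544 -0.13475393] 59.855155464433025
260 225 [437. -35.   1.] 260 240 [437. -26.   1.] 260 250 [437. -20.   1.] 260 257 [437. -16.   3.] 260 262 [437. -13.   2.] 
268 225 [442. -35.   1.] 268 240 [442. -26.   1.] 268 250 [443. -21.  -1.] 268 257 [442. -16.   2.] 268 262 [442. -13.   2.] 
272 225 [445. -36.   1.] 272 240 [445. -27.   0.] 272 250 [429. -12.  43.] 272 257 [445. -16.   1.] 272 262 [445. -14.   0.] 
276 225 [447. -36.   0.] 276 240 [429. -15.  48.] 276 250 [430. -11.  45.] 276 257 [447. -17.   1.] 276 262 [448. -14.   1.] 
290 225 [429. -18.  63.] 290 240 [429. -12.  63.] 290 250 [431.  -9.  58.] 290 257 [439.  -9.  42.] 290 262 [457. -14.   1.] 
300 225 [429. -16.  73.] 300 240 [430. -11.  70.] 300 250 [435.  -9.  59.] 300 257 [443.  -9.  43.] 300 262 [464. -15.   0.]
```

View pics/t5s.png

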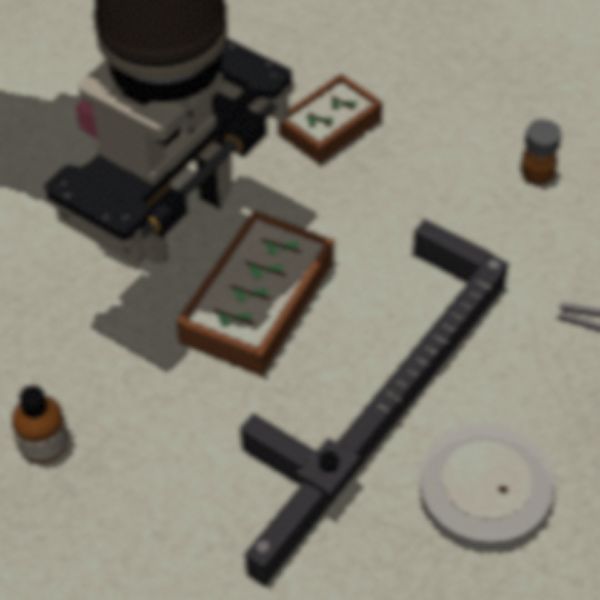

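View pics/t5.png

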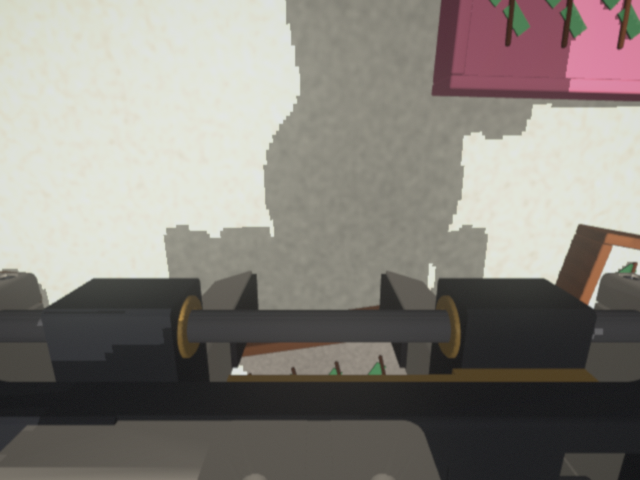

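Tips are now at z≈42 with the TCP reading 0, so the offset holds at about +42. The case sits where it was. I'll lower 30 mm more, watching force.

```bash
python3 -m crank '[0.3,0,0,-0.3,0,0,0, 0.3,0,0,-0.3,0,0,0, 0.3,0,0,-0.3,0,0,0, 0.3,0,0,0,0,0,0]' && python3 -m crank '[0.3,0,0,-0.2,0,0,0, 0.3,0,0,-0.2,0,0,0, 0.3,0,0,-0.2,0,0,0, 0.3,0,0,0,0,0,0]'; python3 tip.py t6
```

```text
time: 7.03
tcp_pos: [437.8, 20.1, -18.6]
eef_rot: [-1.197, 1.218, 1.199]
wrist_force: [0.5, 0.2, -0.0]
gripper_width: 59.5
time: 7.37
tcp_pos: [438.2, 20.2, -30.1]
eef_rot: [-1.197, 1.217, 1.198]
wrist_force: [-1.1, -0.2, -0.1]
gripper_width: 59.6
[438.2371165   20.14430474 -29.76065118] [ 0.31244926  0.41263162 -0.6761429 ] 59.76947823040608
260 225 [425. -26.   2.] 260 240 [426. -19.   1.] 260 250 [426. -14.   2.] 260 257 [426. -10.   2.] 260 262 [426.  -8.   1.] 
268 225 [430. -27.   2.] 268 240 [430. -19.   1.] 268 250 [430. -14.   1.] 268 257 [430. -11.   1.] 268 262 [430.  -8.   1.] 
272 225 [432. -27.   2.] 272 240 [432. -19.   1.] 272 250 [428. -12.  13.] 272 257 [432. -10.   1.] 272 262 [432.  -8.   2.] 
276 225 [434. -27.   1.] 276 240 [428. -15.  18.] 276 250 [428. -11.  16.] 276 257 [435. -11.   1.] 276 262 [434.  -8.   2.] 
290 225 [428. -18.  33.] 290 240 [427. -12.  34.] 290 250 [430.  -9.  28.] 290 257 [437.  -9.  13.] 290 262 [442.  -9.   2.] 
300 225 [428. -16.  42.] 300 240 [429. -11.  39.] 300 250 [434.  -9.  29.] 300 257 [443.  -9.  12.] 300 262 [448.  -9.   2.]
```

View pics/t6s.png

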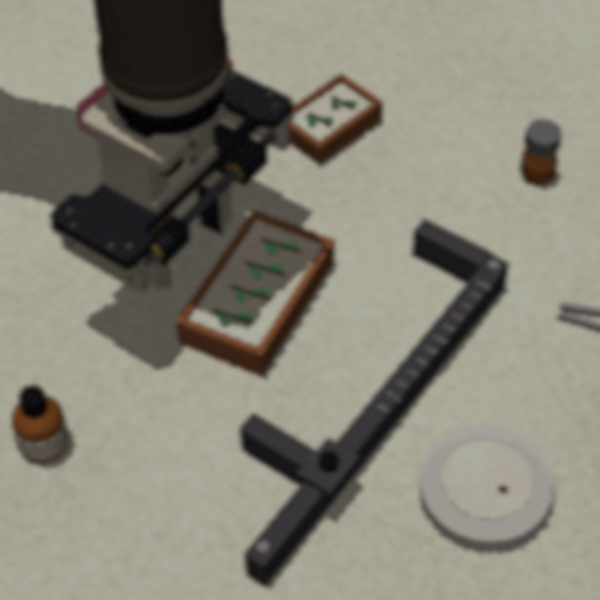

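```bash
python3 -m crank '[0.3,0.25,-0.004,0,0,0,0, 0.3,0.25,-0.004,0,0,0,0, 0.3,0.25,-0.004,0,0,0,0, 0.3,0.25,-0.004,0,0,0,0, 0.3,0.25,-0.004,0,0,0,0, 0.3,0.25,-0.004,0,0,0,0, 0.3,0.25,-0.004,0,0,0,0, 0.3,0.25,-0.004,0,0,0,0, 0.3,0.25,-0.004,0,0,0,0, 0.3,0.25,-0.004,0,0,0,0, 0.3,0.25,-0.004,0,0,0,0, 0.3,0.25,-0.004,0,0,0,0]'; python3 tip.py t7 | head -1
```

```text
time: 8.47
tcp_pos: [499.1, 19.2, -29.4]
eef_rot: [-1.198, 1.217, 1.197]
wrist_force: [-0.9, 0.1, -0.5]
gripper_width: 59.8
[500.48745339  19.25931737 -29.25000169] [ 0.77358874 -0.14617081 -0.00505654] 60.03501117315688
```

View pics/t7s.png

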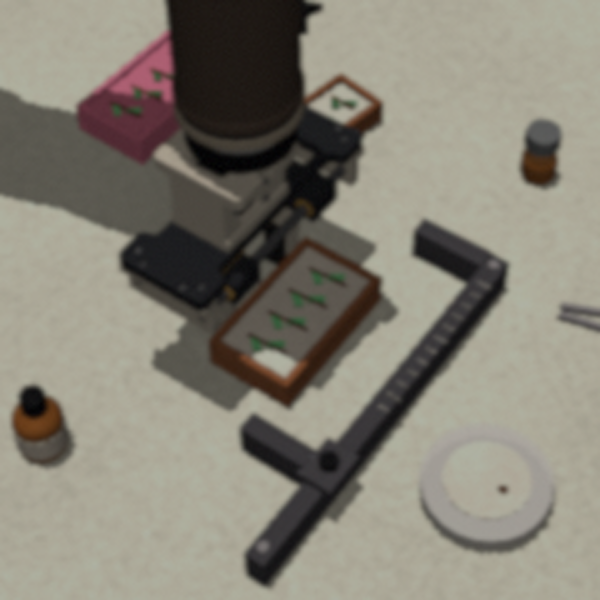

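View pics/t7.png

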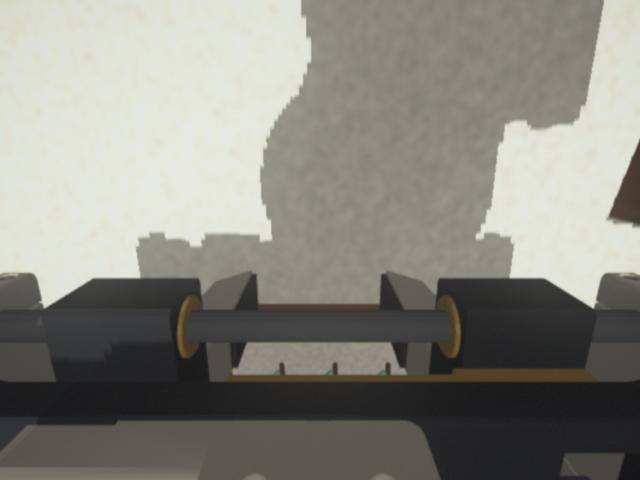

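The case is now square to the fence, both fingers on its long side, and its right end clears the jaw. I'll continue slowly toward the back stop.

```bash
python3 -m crank '[0.3,0.25,-0.004,0,0,0,0, 0.3,0.25,-0.004,0,0,0,0, 0.3,0.25,-0.004,0,0,0,0, 0.3,0.25,-0.004,0,0,0,0, 0.3,0.25,-0.004,0,0,0,0, 0.3,0.25,-0.004,0,0,0,0, 0.3,0.25,-0.004,0,0,0,0, 0.3,0.25,-0.004,0,0,0,0, 0.3,0.1,0,0,0,0,0, 0.3,0.1,0,0,0,0,0, 0.3,0,0,0,0,0,0]';python3 -m crank '[0.3,0.1,0,0,0,0,0, 0.3,0.1,0,0,0,0,0, 0.3,0,0,0,0,0,0]'; python3 -m crank '[0.3,0.1,0,0,0,0,0, 0.3,0,0,0,0,0,0, 0.3,0,0,0,0,0,0]'; python3 tip.py t8 | head -1
```

```text
time: 9.48
tcp_pos: [543.2, 18.7, -29.3]
eef_rot: [-1.198, 1.216, 1.197]
wrist_force: [0.4, -0.3, -0.2]
gripper_width: 59.9
time: 9.73
tcp_pos: [547.0, 18.7, -29.3]
eef_rot: [-1.198, 1.216, 1.197]
wrist_force: [0.8, 0.4, -0.5]
gripper_width: 59.9
time: 9.98
tcp_pos: [548.9, 18.7, -29.3]
eef_rot: [-1.198, 1.216, 1.197]
wrist_force: [-0.5, -0.6, 0.1]
gripper_width: 59.9
[548.93898962  18.66901922 -29.31385415] [ 0.02456858 -0.03296035  1.46324722] 59.720976676287776
```

View pics/t8s.png

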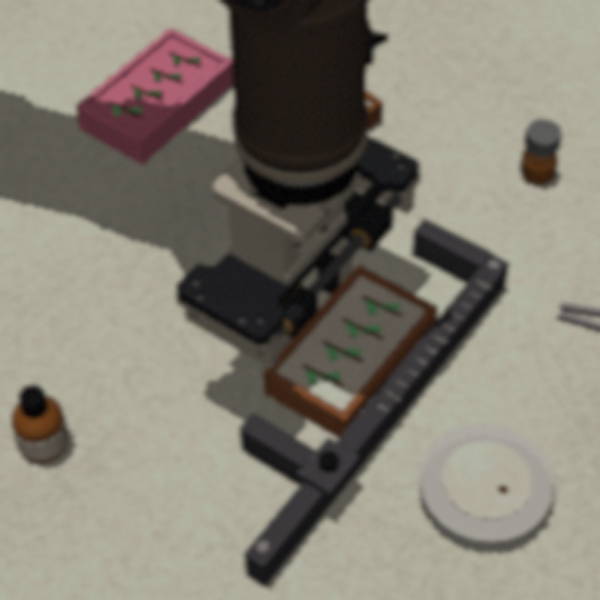

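```bash
python3 -m crank '[0.3,0.1,0,0,0,0,0, 0.3,0,0,0,0,0,0, 0.3,0,0,0,0,0,0]';python3 -m crank '[0.3,0.1,0,0,0,0,0, 0.3,0,0,0,0,0,0, 0.3,0,0,0,0,0,0]'; python3 -m crank '[0.3,0.05,0,0,0,0,0, 0.3,0,0,0,0,0,0, 0.3,0,0,0,0,0,0]'
```

```text
time: 10.33
tcp_pos: [550.7, 18.7, -29.4]
eef_rot: [-1.198, 1.216, 1.197]
wrist_force: [-0.9, -0.3, 0.3]
gripper_width: 59.9
time: 10.58
tcp_pos: [552.9, 18.7, -29.4]
eef_rot: [-1.198, 1.216, 1.197]
wrist_force: [-0.1, 0.1, 0.3]
gripper_width: 59.8
time: 10.83
tcp_pos: [553.7, 18.7, -29.4]
eef_rot: [-1.198, 1.217, 1.197]
wrist_force: [-1.3, -0.4, 0.3]
gripper_width: 59.6
```

```bash
python3 -m crank '[0.3,0.05,0,0,0,0,0, 0.3,0,0,0,0,0,0]';python3 -m crank '[0.3,0.05,0,0,0,0,0, 0.3,0,0,0,0,0,0]'; python3 -m crank '[0.3,0.05,0,0,0,0,0, 0.3,0,0,0,0,0,0]'; python3 - <<'E'
from h import *
import cv2
s=state();print(s["tcp_pos"],s["wrist_force"])
c=load("scene");cv2.imwrite("pics/s9.png",cv2.resize(c["frame"][240:350,260:400,::-1],None,fx=5,fy=5,interpolation=cv2.INTER_CUBIC))
E
```

```text
time: 11.0
tcp_pos: [554.3, 18.7, -29.4]
eef_rot: [-1.197, 1.217, 1.198]
wrist_force: [-3.7, -0.1, 2.0]
gripper_width: 59.7
time: 11.17
tcp_pos: [554.2, 18.7, -29.6]
eef_rot: [-1.196, 1.218, 1.199]
wrist_force: [-6.4, 1.4, 4.4]
gripper_width: 59.4
time: 11.33
tcp_pos: [554.2, 18.7, -29.7]
eef_rot: [-1.195, 1.22, 1.2]
wrist_force: [-8.1, 0.6, 6.1]
gripper_width: 59.7
[554.17569588  18.69949445 -29.71858579] [-8.12293124  0.62536608  6.07473113]
```

View pics/s9.png

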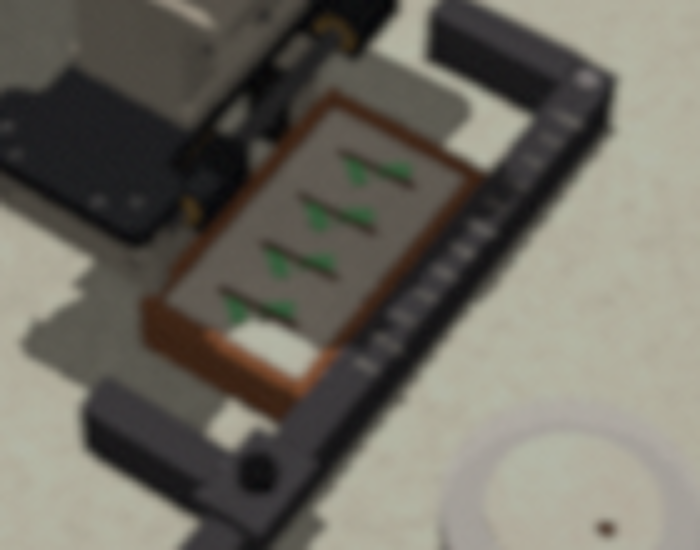

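The case lies flat against the back stop, with the TCP stalled at x=554.2 and force rising to 8 N. Now I'll back off, lift, shut the fingers and go to the jaw's outer side.

```bash
python3 -m crank '[0.3,-0.2,0,0,0,0,0, 0.3,-0.6,0,0,0,0,0, 0.3,-0.7,0,0,0,0,0, 0.3,0,0,0.8,0,0,0, 0.3,0,0,0.9,0,0,0, 0.3,0,0,0.9,0,0,0, 0.3,0,0,0.9,0,0,0, 0.3,0,0,0.9,0,0,0, 0.3,0,0,0.9,0,0,0, -1,0.4,-0.85,0,0,0,0, -1,0.4,-0.85,0,0,0,0, -1,0.4,-0.85,0,0,0,0, -1,0.4,-0.85,0,0,0,0, -1,0.4,-0.85,0,0,0,0, -1,0.4,-0.85,0,0,0,0, -1,0.4,-0.85,0,0,0,0, -1,0.4,-0.85,0,0,0,0, -1,0.4,-0.85,0,0,0,0, -1,0,0,0,0,0,0]'; python3 -m crank '[-1,0,0,0,0,0,0, -1,0,0,0,0,0,0, -1,0,0,0,0,0,0]'; python3 - <<'E'
from h import *
import cv2
w=load("wrist");cv2.imwrite("pics/w10.png",w["frame"][:,:,::-1])
c=load("scene");cv2.imwrite("pics/s10.png",cv2.resize(c["frame"][150:390,180:420,::-1],None,fx=2.5,fy=2.5,interpolation=cv2.INTER_CUBIC))
c=load("top");cv2.imwrite("pics/top10.png",cv2.resize(c["frame"][170:300,235:435,::-1],None,fx=4,fy=4,interpolation=cv2.INTER_CUBIC))
E
```

```text
time: 12.97
tcp_pos: [600.4, -139.3, 77.2]
eef_rot: [-1.198, 1.219, 1.191]
wrist_force: [0.5, -0.7, 0.6]
gripper_width: 1.0
time: 13.22
tcp_pos: [598.6, -133.1, 76.6]
eef_rot: [-1.198, 1.215, 1.199]
wrist_force: [0.2, 0.2, -0.3]
gripper_width: 0.5
```

View pics/s10.png

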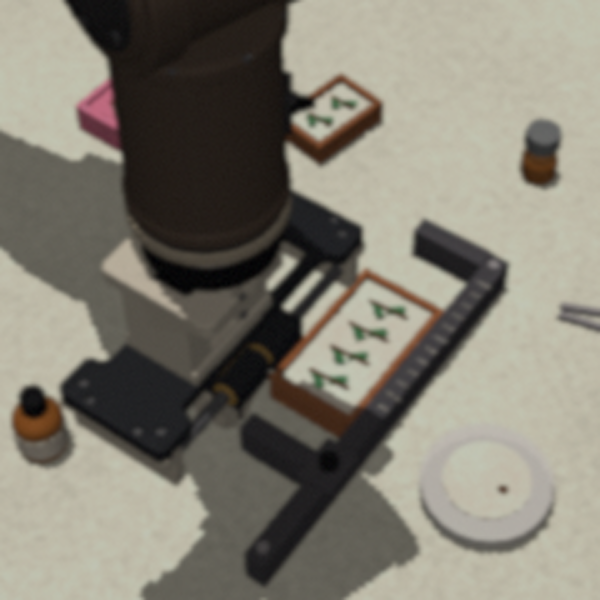

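View pics/w10.png

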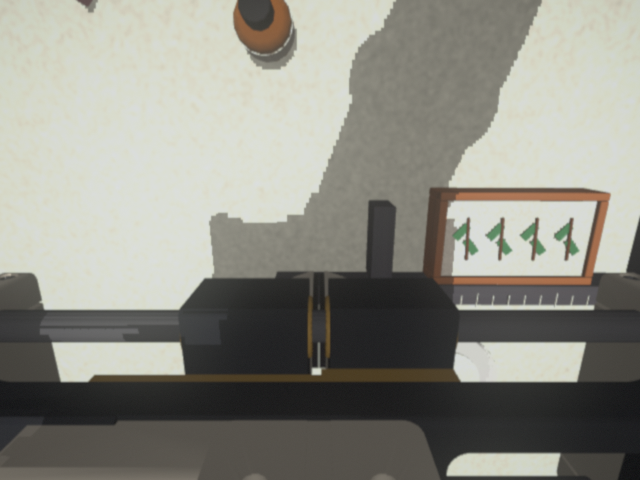

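View pics/top10.png

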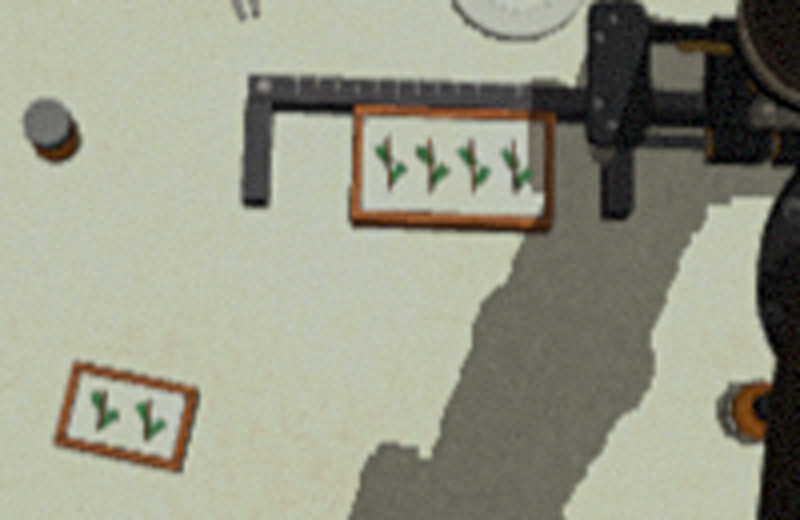

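The case is flush with the back stop. The jaw stands clear to its right, and the fingers are shut to the right of the jaw. I'll measure tip height and outer edge from wrist depth.

```bash
python3 - <<'E'
from h import *
w=load("wrist");K=np.linalg.inv(w["mtx"]);print(state()["tcp_pos"])
def P(u,r):
    z=w["depth"][r,u];return (w["R"].T@(z*(K@[u,r,1])-w["t"])).round(0).tolist()
for r in(272,274,276,278,282): print(r,[P(u,r) for u in(270,277,285,300,312,318,324,340,355,361,368)])
for u,r in((370,202),(394,204),(380,210),(392,225),(394,250)): print(u,r,P(u,r), plane(w,u,r,30).round(1))
E
python3 - <<'E'
import cv2
im=cv2.imread("pics/w10.png");cv2.imwrite("pics/w10c.png",cv2.resize(im[190:300,250:450],None,fx=4,fy=4,interpolation=cv2.INTER_CUBIC))
E
```

```text
[ 598.60814643 -133.51168313   76.74453759]
272 [[634.0, -174.0, 1.0], [633.0, -168.0, 3.0], [633.0, -161.0, 4.0], [633.0, -149.0, 5.0], [589.0, -136.0, 118.0], [633.0, -134.0, 4.0], [589.0, -130.0, 120.0], [634.0, -116.0, 3.0], [634.0, -103.0, 4.0], [634.0, -98.0, 4.0], [629.0, -94.0, 16.0]]
274 [[636.0, -174.0, 2.0], [633.0, -167.0, 8.0], [634.0, -161.0, 7.0], [634.0, -149.0, 7.0], [588.0, -136.0, 122.0], [590.0, -133.0, 118.0], [589.0, -130.0, 121.0], [634.0, -116.0, 8.0], [634.0, -104.0, 8.0], [635.0, -99.0, 7.0], [630.0, -95.0, 18.0]]
276 [[637.0, -174.0, 2.0], [633.0, -167.0, 12.0], [633.0, -160.0, 15.0], [589.0, -141.0, 124.0], [589.0, -136.0, 124.0], [590.0, -133.0, 120.0], [589.0, -130.0, 124.0], [589.0, -123.0, 125.0], [634.0, -104.0, 13.0], [635.0, -99.0, 11.0], [635.0, -94.0, 12.0]]
278 [[563.0, -145.0, 189.0], [563.0, -143.0, 189.0], [563.0, -141.0, 188.0], [563.0, -137.0, 189.0], [589.0, -136.0, 127.0], [591.0, -133.0, 122.0], [589.0, -130.0, 125.0], [563.0, -127.0, 189.0], [563.0, -123.0, 189.0], [564.0, -121.0, 188.0], [564.0, -119.0, 188.0]]
282 [[563.0, -145.0, 191.0], [563.0, -143.0, 191.0], [563.0, -141.0, 191.0], [563.0, -137.0, 191.0], [588.0, -136.0, 132.0], [591.0, -133.0, 127.0], [590.0, -130.0, 128.0], [564.0, -127.0, 191.0], [563.0, -123.0, 192.0], [564.0, -121.0, 191.0], [564.0, -119.0, 190.0]]
370 202 [575.0, -93.0, 10.0] [571.3 -96.1  30. ]
394 204 [578.0, -73.0, 2.0] [572.9 -79.1  30. ]
380 210 [577.0, -89.0, 30.0] [577.1 -88.9  30. ]
392 225 [588.0, -80.0, 31.0] [588.2 -79.9  30. ]
394 250 [616.0, -71.0, 1.0] [607.1 -77.7  30. ]
```

View pics/w10c.png

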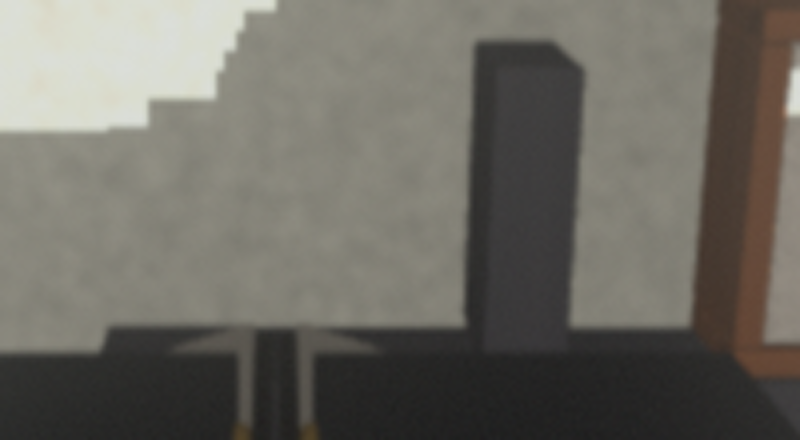

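Tips at z≈118 for TCP 76.7, so the offset is the same. The jaw's outer face is at y≈-95, x from 572, leaving about 19 mm clearance. Lowering to tip height ≈10.

```bash
python3 -m crank '[-1,0,0,-0.9,0,0,0, -1,0,0,-0.9,0,0,0, -1,0,0,-0.9,0,0,0, -1,0,0,-0.9,0,0,0, -1,0,0,-0.9,0,0,0, -1,0,0,-0.9,0,0,0, -1,0,0,0,0,0,0, -1,0,0,0,0,0,0]'; python3 - <<'E'
from h import *
import cv2
w=load("wrist");cv2.imwrite("pics/w11.png",w["frame"][:,:,::-1])
c=load("scene");cv2.imwrite("pics/s11.png",cv2.resize(c["frame"][150:390,180:420,::-1],None,fx=2.5,fy=2.5,interpolation=cv2.INTER_CUBIC))
E
```

```text
time: 14.08
tcp_pos: [597.8, -134.0, -31.8]
eef_rot: [-1.197, 1.218, 1.199]
wrist_force: [0.1, 0.1, 0.2]
gripper_width: 0.6
```

View pics/s11.png

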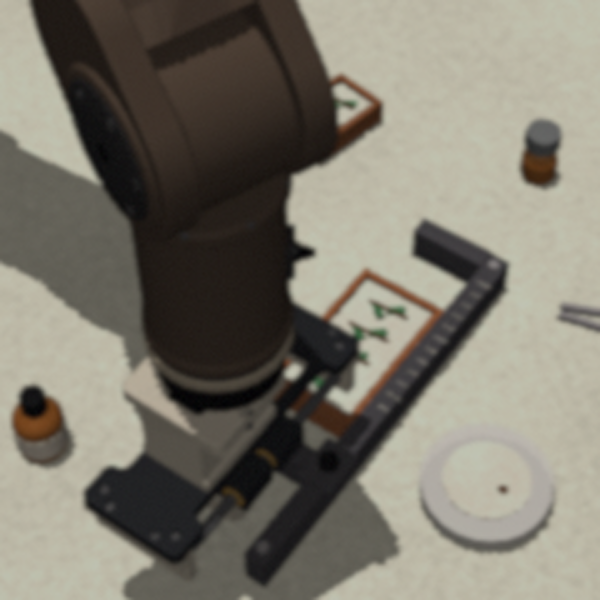

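View pics/w11.png

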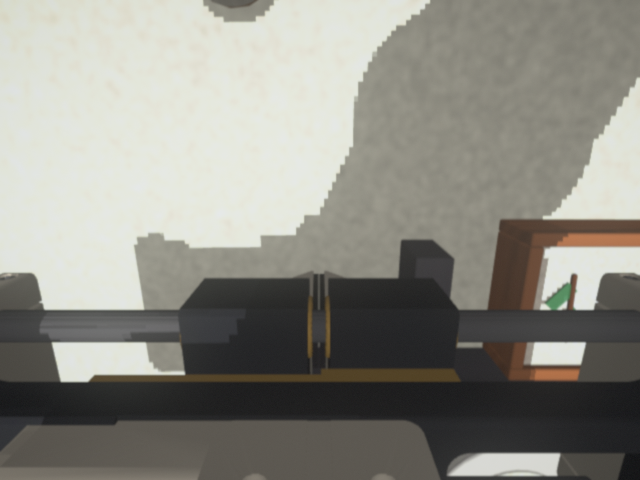

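```bash
python3 -m crank '[-1,0.004,0.25,0,0,0,0, -1,0.004,0.25,0,0,0,0, -1,0.004,0.25,0,0,0,0, -1,0.004,0.25,0,0,0,0, -1,0.004,0.25,0,0,0,0, -1,0.004,0.25,0,0,0,0, -1,0.004,0.25,0,0,0,0, -1,0.004,0.25,0,0,0,0]' && python3 -m crank '[-1,0.004,0.25,0,0,0,0, -1,0.004,0.25,0,0,0,0, -1,0.004,0.25,0,0,0,0, -1,0.004,0.25,0,0,0,0, -1,0.004,0.25,0,0,0,0, -1,0.004,0.25,0,0,0,0]'; python3 - <<'E'
from h import *
import cv2
w=load("wrist");cv2.imwrite("pics/w12.png",w["frame"][:,:,::-1])
c=load("scene");cv2.imwrite("pics/s12.png",cv2.resize(c["frame"][150:390,180:420,::-1],None,fx=2.5,fy=2.5,interpolation=cv2.INTER_CUBIC))
E
```

```text
time: 14.85
tcp_pos: [599.5, -94.2, -31.2]
eef_rot: [-1.198, 1.217, 1.197]
wrist_force: [0.2, -2.8, 1.2]
gripper_width: 0.5
time: 15.35
tcp_pos: [599.9, -64.3, -31.3]
eef_rot: [-1.198, 1.217, 1.197]
wrist_force: [1.8, -4.3, 2.6]
gripper_width: 0.5
```

View pics/s12.png

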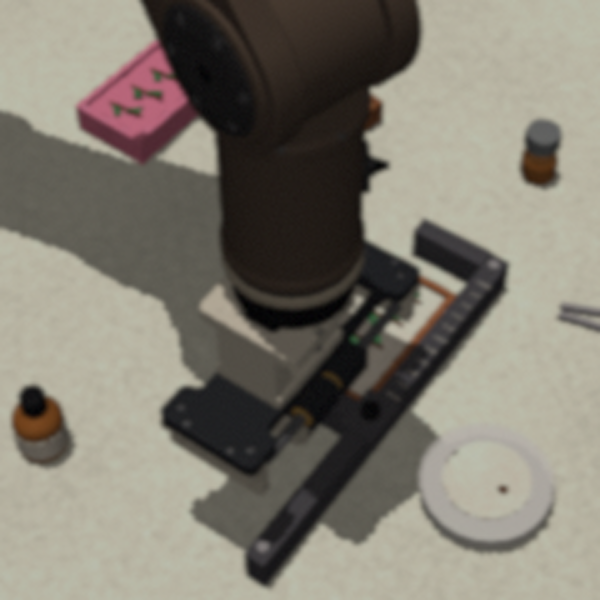

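View pics/w12.png

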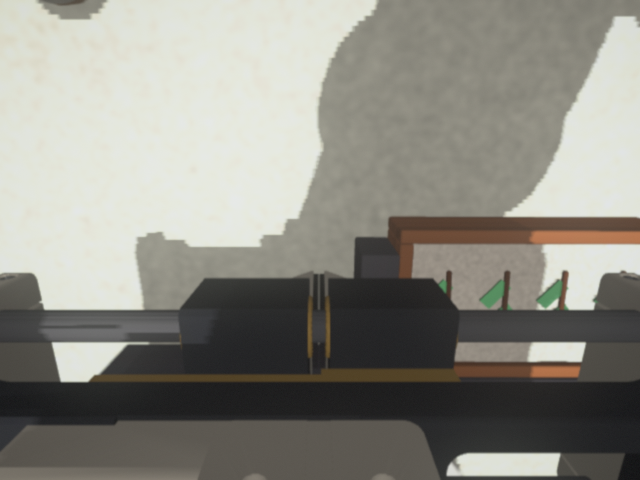

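The jaw has reached the case and they move together, still flush with the back stop. Continuing with force checks.

```bash
python3 -m crank '[-1,0.004,0.2,0,0,0,0, -1,0.004,0.2,0,0,0,0, -1,0.004,0.2,0,0,0,0, -1,0.004,0.2,0,0,0,0, -1,0.004,0.2,0,0,0,0, -1,0.004,0.2,0,0,0,0, -1,0,0,0,0,0,0]' && python3 -m crank '[-1,0,0.1,0,0,0,0, -1,0,0.1,0,0,0,0, -1,0,0,0,0,0,0]' && python3 -m crank '[-1,0,0.1,0,0,0,0, -1,0,0,0,0,0,0]'
```

```text
time: 16.03
tcp_pos: [600.0, -38.8, -31.5]
eef_rot: [-1.198, 1.216, 1.199]
wrist_force: [0.2, -1.0, 1.1]
gripper_width: -0.0
time: 16.28
tcp_pos: [600.0, -35.9, -31.5]
eef_rot: [-1.197, 1.217, 1.198]
wrist_force: [0.7, -2.3, -1.1]
gripper_width: 0.2
time: 16.45
tcp_pos: [600.1, -34.1, -31.4]
eef_rot: [-1.197, 1.217, 1.198]
wrist_force: [0.2, -1.5, -1.1]
gripper_width: 0.3
```

```bash
python3 -m crank '[-1,0,0.1,0,0,0,0, -1,0,0,0,0,0,0]' && python3 -m crank '[-1,0,0.1,0,0,0,0, -1,0,0,0,0,0,0]' && python3 -m crank '[-1,0,0.05,0,0,0,0, -1,0,0,0,0,0,0]'
```

```text
time: 16.62
tcp_pos: [600.1, -32.1, -31.4]
eef_rot: [-1.197, 1.217, 1.198]
wrist_force: [0.5, -2.2, 0.1]
gripper_width: 0.5
time: 16.78
tcp_pos: [600.1, -31.3, -31.4]
eef_rot: [-1.198, 1.218, 1.196]
wrist_force: [0.3, -7.7, -1.3]
gripper_width: 0.7
time: 16.95
tcp_pos: [600.1, -31.4, -31.4]
eef_rot: [-1.198, 1.219, 1.195]
wrist_force: [0.6, -9.2, -1.9]
gripper_width: -0.1
```

```bash
python3 -m crank '[-1,0,0.07,0,0,0,0, -1,0,0,0,0,0,0, -1,0,0,0,0,0,0]' && python3 -m crank '[-1,0,-0.2,0,0,0,0, -1,0,-0.5,0,0,0,0, -1,0,-0.8,0,0,0,0, -1,0,0,0,0,0,0, -1,0,0,0.7,0,0,0, -1,0,0,0.9,0,0,0, -1,0,0,0.9,0,0,0, -1,0,0,0.9,0,0,0, -1,0,0,0.9,0,0,0, -1,0,0,0.9,0,0,0, -1,-0.8,-0.5,0.5,0,0,0, -1,-0.8,-0.5,0.5,0,0,0, -1,-0.8,-0.5,0.5,0,0,0, -1,-0.8,-0.5,0.5,0,0,0, -1,-0.8,-0.5,0.5,0,0,0, -1,-0.8,-0.5,0.5,0,0,0, -1,-0.8,-0.5,0,0,0,0, -1,-0.8,-0.5,0,0,0,0, -1,0,0,0,0,0,0, -1,0,0,0,0,0,0]'; python3 - <<'E'
from h import *
import cv2
print(state()["tcp_pos"],state()["wrist_force"])
c=load("scene");cv2.imwrite("pics/s13.png",cv2.resize(c["frame"][150:390,180:420,::-1],None,fx=2.5,fy=2.5,interpolation=cv2.INTER_CUBIC))
c=load("top");cv2.imwrite("pics/top13.png",cv2.resize(c["frame"][170:300,235:435,::-1],None,fx=4,fy=4,interpolation=cv2.INTER_CUBIC))
E
```

```text
time: 17.2
tcp_pos: [600.1, -31.4, -31.4]
eef_rot: [-1.198, 1.22, 1.194]
wrist_force: [0.7, -12.3, -1.8]
gripper_width: 0.3
time: 18.87
tcp_pos: [471.8, -137.7, 133.0]
eef_rot: [-1.196, 1.216, 1.197]
wrist_force: [0.7, -0.2, 0.3]
gripper_width: 0.7
[ 471.83567271 -137.66437027  132.97915526] [ 0.66219171 -0.22411271  0.33261912]
```

View pics/s13.png

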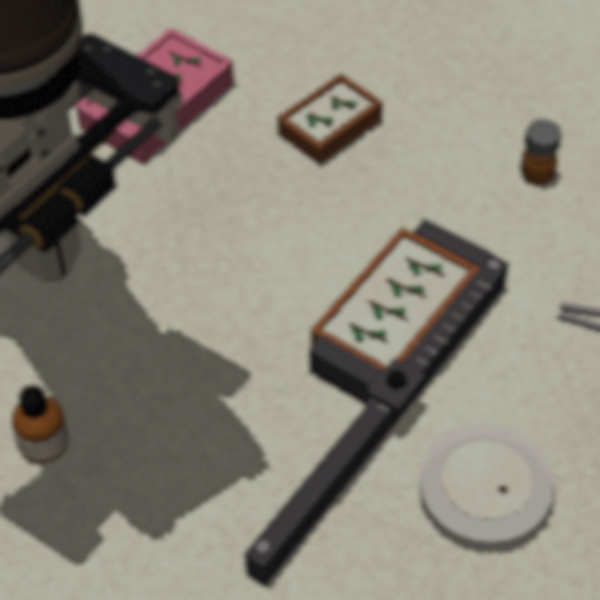

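View pics/top13.png

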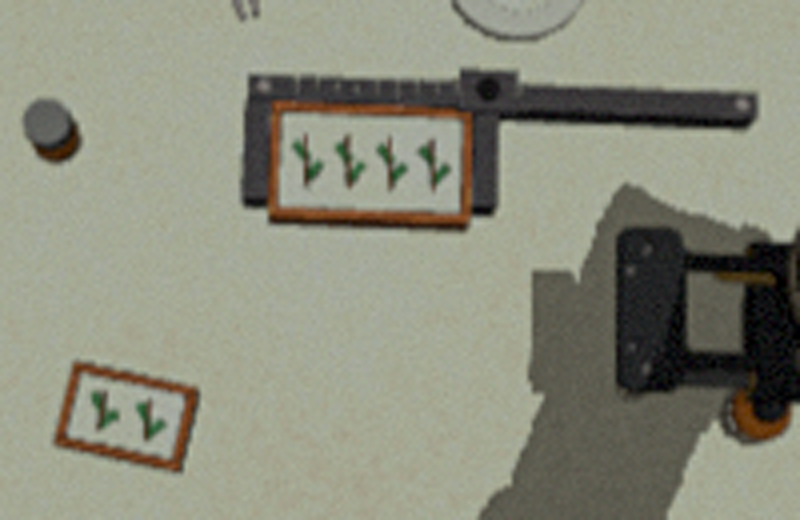

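```bash
python3 - <<'E'
from h import *
import cv2
c=load("top");cv2.imwrite("pics/top14.png",cv2.resize(c["frame"][185:230,293:363,::-1],None,fx=11,fy=11,interpolation=cv2.INTER_CUBIC))
s=load("scene");d=s["frame"][230:320,295:390,::-1];cv2.imwrite("pics/s14.png",cv2.resize(d,None,fx=6,fy=6,interpolation=cv2.INTER_CUBIC))
E
```

```text
(no output)
```

View pics/top14.png

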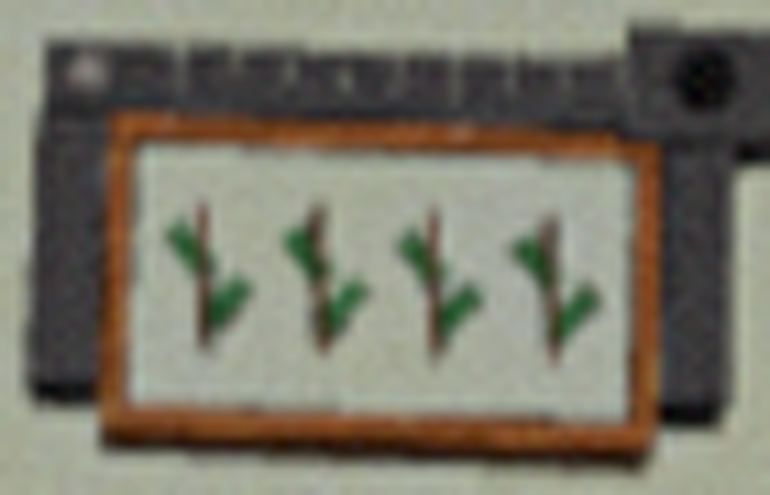

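View pics/s14.png

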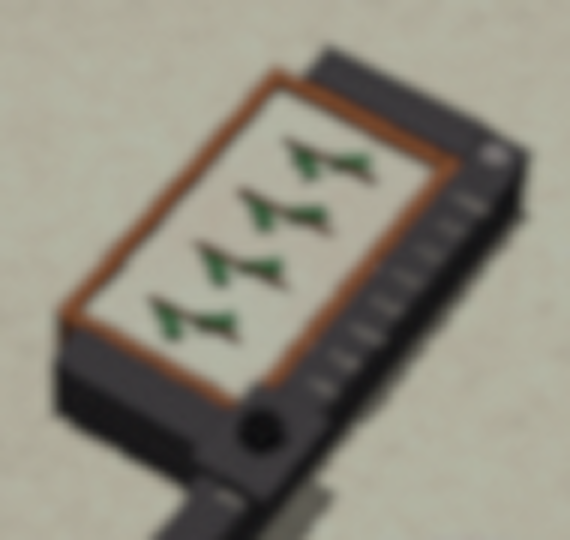

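The case is flush on the back stop, end stop and jaw with no gaps, the bystanders haven't moved and the robot is clear. Handing in.

```bash
python3 -c "
from cell import workorder;print(workorder.finish_job())"
```

```text
the job is handed in; nothing more can be done
None
```

I pushed the case flat against the back stop with two spread fingers, then used the shut fingers to slide the jaw until the case was held against the end stop. After that I came away and handed the job in at about 19 s; no verdict was reported.

**Contact:** The tool stalled against the back stop at x = 554.2 mm with force up to about 8 N. It stalled again on the jaw at y = -31.4 mm with about 12 N.

**Last pictures:** Enlarged top and scene views show no gap at the back stop, end stop or jaw. The small case, vial, dropper and dish stand where they were, as does the part of the forceps in view. The labels box lay outside the last crops and was not rechecked, though nothing went near it. I checked the jaw reading and the case pose only by picture and contact force.

**Disagreement:** The reported TCP height did not match the fingertips. The wrist depth image put the visible tips about 42 mm higher than the TCP reading, so my first push passed over the case without touching it. I then worked with that offset, running the TCP at about z = -30 mm, which put the tips about 11 mm above the bench.

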